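# Bolt the stockroom chest

### The arm

A 7-joint arm with a two-finger parallel gripper is mounted at the origin on the work surface. World frame = base frame: x ahead of the robot, y to its left, z up, the work surface at z = 0. Lengths are in m, angles in rad, forces in N, time in s.
With the tool pointing down it reaches from about 0.425 to 0.95 m from the base axis. Payload 4.7 kg.
Tool frame: the origin (TCP) lies on the centre line of the jaws, within the pads' length; the fingertips stand robot.nose_length ahead of it and the grasp point (between the pads) lies 8 mm behind it (robot.nose_length is the distance from the TCP to the fingertips, in m); z points along the fingers, x is the direction in which the jaws open and shut, and the axes are right-handed (so a half turn about z gives the same grasp; the last joint's range is limited). The gripper opens to 85 mm and grips with 20 to 120 N. Pads are 22 mm wide; open, the fingers measure 114 mm over their backs; the gripper's body (76 mm by 85 mm) begins 54 mm behind the grasp point. The pads swing forward as they close: fully open they stand 13 mm farther back than shut.
Start: joints at [-1.315, 0.469, -0.049, 1.532, 0.024, 1.141, -0.082], TCP at [0.19, 0.648, 0.212] pointing down, gripper open.
Joint ranges: [-2.59, 2.59], [-0.33, 1.99], [-1.39, 1.29], [0.1, 2.45], [-1.04, 4.18], [0.21, 1.99], [-2.66, 2.66]. Speed limits (rad/s): [2.57, 2.57, 3.14, 3.14, 3.14, 3.14, 3.14].

### API

Orientations are given as [roll, pitch, yaw] about the fixed x, y, z axes, in that order (R = Rz(yaw) Ry(pitch) Rx(roll)).
In Python, from plant import robot gives the robot as it stands. Calls block until the motion is done:
- robot.goto(position, orientation): joint-space move of the TCP to a pose.
- robot.move_straight(position, vel=0.15, attitude=None, contact_N=None): straight line of the TCP; attitude=None keeps the orientation; vel is the mean speed in m/s. With contact_N (N) it stops when the force on the tool has changed by that much, and returns True; else False.
- robot.move_joints(angles): joint-space move.
- robot.grip(opening, strength=None): opening from 0.0 (shut) to 1.0 (fully open); strength is the grip in N (None keeps the last); returns when the fingers have stopped.
- robot.sleep(seconds).
- robot.inverse_kinematics(position, orientation): joint angles nearest the present ones, or None.
- robot.sense(): the state.
- robot.grab_frame(name): name is "side" or "top"; returns a dict with "image" (384x512x3 uint8, red, green, blue), "range_z" (384x512 float32, m along the optical axis (not along the pixel's ray), 0 where there is no reading), "fx", "fy", "cx", "cy" (pixels), "R" (3x3) and "t" (3): a world point X has camera coordinates R X + t. Camera axes: x right, y down, z forward; pixel columns grow to the right and rows downward; lengths in m; the calibration is good to about 2 mm. A picture is of the moment at which its call begins.
A pose or a line that the arm cannot do raises robot.IKError and nothing moves.
- robot.close_job(): hands the job in, once; it reports no verdict.
The state is a dict: "t": time; "joint_pos": joint angles; "joint_velocities": joint speeds; "effort": joint torques, N m; "tcp_pos": TCP position; "tcp_rot": TCP orientation; "wrist_force": force on the tool from outside, world axes, zero at the start; "torque": the same for the moment, N m; "opening": opening from 0.0 (shut) to 1.0 (fully open).
Only numpy, scipy, OpenCV 4.12 (cv2) and the standard library are available. Lean on these libraries where they do the work, as an engineer would, in place of code of your own. Each camera call takes 0.05 s, during which the arm holds its last target.

### The job

Lock the chest: slide its barrel bolt across into the keeper and then turn the red-knobbed handle fully down into the notch of the yellow plate, and let go. The notch is not in quite the same place on every chest, so feel for it gently and never force the handle against the yellow plate; leave the padlock, the carton, the tape roll and the blue bin where they are.

Things in the scene. Friction and masses are not known exactly. Their poses are not given: they have to be found in the camera images.
- chest: Fixed grey steel chest with two navy lid leaves, 280 (x) x 460 (y) x 118 mm high. Origin at the centre of its underside on the table; x points away from its front face, y to the left seen from the robot, z up. The barrel bolt lies on the lid along chest y, its axis at chest x -105, z 146 mm, 35 mm behind the lid's front edge, in two straps 159 mm high at chest y -162 and -18 mm.
- knob (a point): Centre of the red knob, a roller 20 mm across and 26 mm long with flat ends, parallel to the bolt and turning freely on the handle's end, 58 mm from the bolt axis; the handle is an 8 mm steel rod square to the axis. 25 mm is free all round. Upright: knob 204 mm above the table. Fully down: the handle points level to chest -x, knob 146 mm up and 23 mm out in front of the lid, free below.
- bolt (a joint): Travel of the bolt along chest +y, in m: 0 drawn back, 0.085 the end of its stroke. The handle stands at chest y = -0.130 + travel. The tip is through the keeper from 0.035 on. It drags with about 3 N.
- handle (a joint): Angle of the handle about the bolt axis, in rad: 0 upright, growing as it leans towards chest -x (the chest's front), 1.54 fully down. Light friction lets it stay where it is left.
- guide: Seat of the yellow slotted plate: origin 27 mm in front of the bolt axis (chest x -132, y -85, z 146 mm), axes as the chest's. The plate, 4 mm thick, stands upright along the bolt; its top edge is 18 mm above the axis, along the whole stroke. The leaning handle rests on that edge at about 0.86 rad; only at a notch 12 mm wide, open at the top, can it go on down. Over 40 N on it (some 20 N at the knob) is forcing.
- guide_mid (a point): Middle of the yellow plate's top edge, at 45 mm of bolt travel. The plate is clamped in long holes: its notch centre lies anywhere from 39 to 75 mm of travel and is not measured. Find it by leaning the handle lightly on the edge and sliding till it drops in. The rigid plate gives under 1 mm.
- keeper (a point): Centre of the keeper loop that the bolt's tip enters, on the bolt axis at chest y +21 mm.
- padlock: Loose brass padlock lying on the lid behind the bolt, body 45 x 50 x 22 mm, origin at the centre of its underside. Leave alone.
- carton: Loose small cardboard carton on the lid, 80 x 110 x 60 mm, origin at the centre of its underside. Leave alone.
- tape: Loose roll of packing tape standing flat on the table, 100 mm in diameter, 45 mm high, origin at the centre of its underside. Leave alone.
- stockbin: Loose navy parts bin with bolts in it, 200 x 130 x 85 mm, origin at the centre of its underside. Leave alone.

How it is judged:
By the outcome, as a careful person would: the job done as asked, in the order asked, and still so for the second after the job is handed in, with the robot touching nothing.
It also fails if it takes over 58 s, if anything falls off the work surface, if the arm or the gripper's body presses on something with over 40 N, if the wrist force passes 120 N, or if a joint passes its speed limit or range.

## Working session

There is one attempt and no reset: what is moved stays moved. The work goes in short steps, each a Python script; the robot and the scene stay as the last script left them, time stands still between calls to the robot, and variables do not carry over. Pictures are saved under pics/ and viewed, and the job is handed in when it is done.

```bash
ls; mkdir -p pics; python3 - <<'E'
from plant import robot
import cv2,numpy as np
for n in("side","top"):
    f=robot.grab_frame(n); cv2.imwrite(f"pics/{n}0.png",f["image"][:,:,::-1]); np.savez(f"{n}0.npz",**f)
    print(n,f["fx"],f["cx"],f["cy"],f["R"],f["t"])
s=robot.sense(); print(s); print(robot.nose_length)
E
```

```text
pics
side 458.0055993306853 252.16379334112065 188.7724288196023 [[ 0.94793888 -0.31844899  0.00145511]
 [-0.24916276 -0.74452206 -0.61935839]
 [ 0.19831742  0.58675134 -0.78510704]] [-0.60776186  0.24528332  1.50163586]
top 486.78447091137474 252.09371927074994 200.5469177841779 [[-0.00369673 -0.999965   -0.00750598]
 [-0.98347576  0.00499418 -0.18097095]
 [ 0.1810021   0.00671295 -0.9834598 ]] [0.00655701 0.67440444 1.58137356]
{'t': 0.1, 'joint_pos': array([-1.31489231,  0.46941528, -0.04861193,  1.53359364,  0.0241269 ,
        1.14098351, -0.08232476]), 'joint_velocities': array([-0.00012256, -0.00125988, -0.00188121, -0.00432035,  0.00084998,
       -0.00067489, -0.00105891]), 'effort': array([ 1.50201020e-03, -5.11518860e+01, -4.64797276e-02, -2.38390338e+01,
        1.08093207e-02,  4.40119766e-03,  7.52427933e-07]), 'tcp_pos': array([0.18948121, 0.64727067, 0.21092159]), 'tcp_rot': array([3.14151309e+00, 1.81135847e-03, 1.28602329e+00]), 'wrist_force': array([0.69289715, 0.48237453, 0.12911876]), 'torque': array([-0.00166667,  0.01534985, -0.05930998]), 'opening': 1.0023153594172334}
0.011
```

View pics/side0.png

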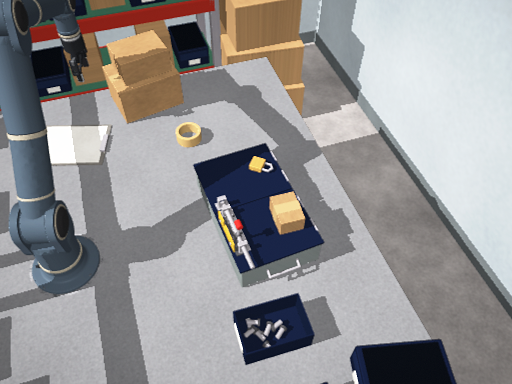

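View pics/top0.png

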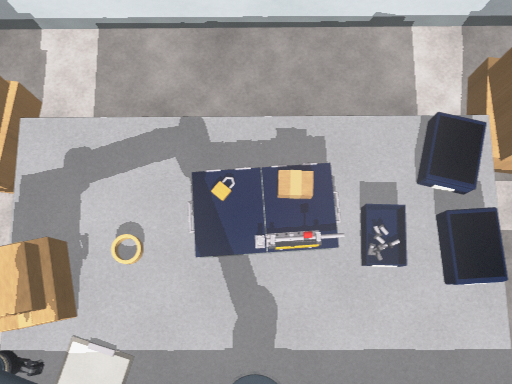

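The top view shows the chest at columns 192–340, rows 163–257. The bolt lies along its front edge with the red knob at (308,236), and the yellow plate is at row 246, columns 275–320. The carton and padlock are behind the bolt. I'll compute the poses next.

```bash
cat > h.py <<'E'
import numpy as np,cv2
def cloud(f):
    z=np.array(f["range_z"],float); v,u=np.mgrid[:z.shape[0],:z.shape[1]]
    c=np.stack([(u-f["cx"])*z/f["fx"],(v-f["cy"])*z/f["fy"],z],-1)
    return (c-f["t"])@f["R"]   # R^T (c-t)
def proj(f,X):
    c=np.atleast_2d(X)@f["R"].T+f["t"]; return np.c_[f["fx"]*c[:,0]/c[:,2]+f["cx"],f["fy"]*c[:,1]/c[:,2]+f["cy"]]
E
python3 - <<'E'
from h import *
for n in("top","side"):
    f=dict(np.load(n+"0.npz")); P=cloud(f); im=f["image"].astype(int); r,g,b=im[...,0],im[...,1],im[...,2]; ok=f["range_z"]>0
    roi=(P[...,0]>.3)&(P[...,0]<1)&(abs(P[...,1])<.5)&ok
    red=(r>150)&(g<70)&(b<70)&roi&(P[...,2]>.12)
    ye=(r>150)&(g>120)&(b<90)&roi&(P[...,2]>.1)
    print(n,"red",red.sum(),np.round(P[red],3)[:40].tolist(), P[red].mean(0))
    print("yellow",ye.sum(),P[ye].min(0),P[ye].max(0))
    lid=roi&(abs(P[...,2]-.118)<.008)&(b>r)
    lid=roi&(P[...,2]>.10)&(P[...,2]<.126)
    print('lidz',np.median(P[lid][:,2]))
    rect=cv2.minAreaRect(P[lid][:,:2].astype(np.float32)); print(rect, cv2.boxPoints(rect))
    z=P[roi&(P[...,2]>.126)]; print(z.min(0),z.max(0))
E
python3 - <<'E'
import cv2
a=cv2.imread('pics/top0.png')[220:265,240:350]; b=cv2.imread('pics/side0.png')[185:275,205:275]
cv2.imwrite('pics/c1.png',cv2.resize(a,None,fx=7,fy=7,interpolation=2)); cv2.imwrite('pics/c2.png',cv2.resize(b,None,fx=6.5,fy=6.5,interpolation=2))
E
```

```text
top red 6 [[0.549, -0.157, 0.21], [0.549, -0.16, 0.212], [0.55, -0.167, 0.206], [0.549, -0.169, 0.213], [0.549, -0.172, 0.216], [0.546, -0.153, 0.218]] [ 0.54868319 -0.16295551  0.21245282]
yellow 116 [ 0.50531189 -0.20094796  0.11672271] [0.72541207 0.1275289  0.17221225]
lidz 0.11815460655353818
((0.6402974724769592, -0.03563538193702698), (0.28632164001464844, 0.46112188696861267), 3.6310648918151855) [[ 0.48282224  0.1853961 ]
 [ 0.5120259  -0.2748001 ]
 [ 0.7977727  -0.25666687]
 [ 0.76856905  0.20352933]]
[ 0.49328257 -0.28585768  0.12601008] [0.78068622 0.19548678 0.21960935]
side red 45 [[0.544, -0.148, 0.211], [0.546, -0.152, 0.216], [0.542, -0.155, 0.215], [0.545, -0.153, 0.212], [0.548, -0.153, 0.21], [0.541, -0.157, 0.214], [0.544, -0.158, 0.214], [0.547, -0.156, 0.209], [0.535, -0.158, 0.213], [0.539, -0.164, 0.219], [0.543, -0.161, 0.213], [0.546, -0.162, 0.213], [0.549, -0.161, 0.21], [0.535, -0.156, 0.205], [0.542, -0.163, 0.211], [0.544, -0.166, 0.214], [0.547, -0.166, 0.213], [0.534, -0.157, 0.201], [0.536, -0.163, 0.209], [0.54, -0.171, 0.218], [0.544, -0.167, 0.21
[... 189 characters left out ...]
.214], [0.545, -0.174, 0.21], [0.547, -0.176, 0.212], [0.55, -0.177, 0.212], [0.535, -0.175, 0.21], [0.538, -0.176, 0.211], [0.541, -0.176, 0.209], [0.545, -0.172, 0.202], [0.547, -0.175, 0.205], [0.55, -0.178, 0.207], [0.535, -0.175, 0.205], [0.538, -0.174, 0.202]] [ 0.54249794 -0.16723747  0.20985253]
yellow 173 [ 0.50432255 -0.20277126  0.11380076] [0.73028052 0.13353024 0.17747874]
lidz 0.11873612026104131
((0.6398695707321167, -0.03245563805103302), (0.2868959903717041, 0.46527019143104553), 3.5375816822052) [[ 0.48234057  0.19088498]
 [ 0.5110493  -0.27349865]
 [ 0.79739857 -0.25579625]
 [ 0.7686899   0.20858738]]
[ 0.49999706 -0.28433874  0.12600222] [0.76509462 0.17584609 0.21901742]
```

View pics/c1.png

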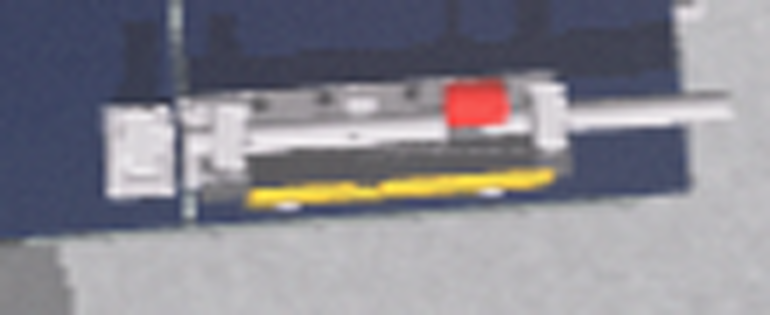

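View pics/c2.png

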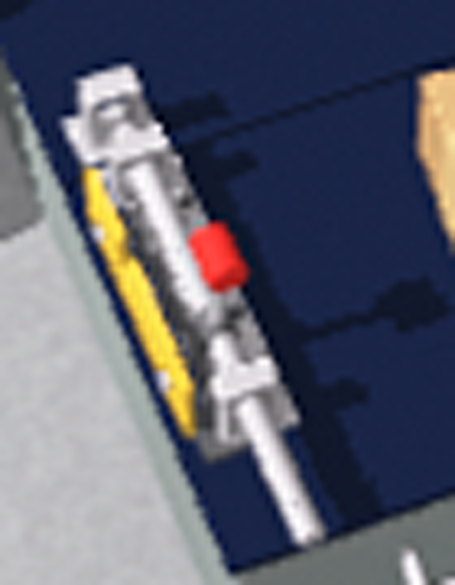

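```bash
cat >> h.py <<'E'
def chestT(p):
    c,s=np.cos(p[2]),np.sin(p[2])
    return lambda X:(np.atleast_2d(X)@np.array([[c,s,0],[-s,c,0],[0,0,1]]))+np.array([p[0],p[1],0])
E
python3 - <<'E'
from h import *
from scipy.optimize import least_squares
F={n:dict(np.load(n+"0.npz")) for n in("top","side")}
obs={}
for n,f in F.items():
    h=cv2.cvtColor(f["image"],cv2.COLOR_RGB2HSV); m=((h[...,0]<8)|(h[...,0]>172))&(h[...,1]>140)&(h[...,2]>80)
    m=m.astype(np.uint8); u0,v0=((308,236) if n=="top" else (238,225)); w=np.zeros_like(m); w[v0-14:v0+14,u0-14:u0+14]=1; m*=w
    v,u=np.nonzero(m); obs[n]=np.array([u.mean(),v.mean()]); print(n,len(u),obs[n],u.min(),u.max(),v.min(),v.max())
    y=((h[...,0]>18)&(h[...,0]<32)&(h[...,1]>150)&(h[...,2]>120)).astype(np.uint8)
    P=cloud(f); y&=((P[...,0]<.56)&(P[...,2]>.1)&(P[...,0]>.45)&(abs(P[...,1])<.3)).astype(np.uint8)
    v,u=np.nonzero(y); print("yel",len(u),u.min(),u.max(),v.min(),v.max(),u.mean(),v.mean())
# triangulate knob
r=least_squares(lambda X:np.r_[proj(F["top"],X)[0]-obs["top"],proj(F["side"],X)[0]-obs["side"]],[.543,-.167,.204])
print("knob",r.x,r.fun)
r=least_squares(lambda X:np.r_[proj(F["top"],[X[0],X[1],.205])[0]-obs["top"],proj(F["side"],[X[0],X[1],.205])[0]-obs["side"]],[.543,-.167])
print("knob z fixed",r.x,r.fun)
# overlay chest
p=[.640,-.034,.0633]; T=chestT(p)
for n,f in F.items():
    k=6; im=f["image"][:,:,::-1]
    (u0,v0,u1,v1)=(185,155,350,265) if n=="top" else (190,140,330,280)
    k=4.5 if n=="top" else 4.2
    c=cv2.resize(im[v0:v1,u0:u1],None,fx=k,fy=k,interpolation=2)
    def line(A,B,col):
        q=(proj(f,T([A,B]))+.5-[u0,v0])*k; q=q.round().astype(int); cv2.line(c,tuple(map(int,q[0])),tuple(map(int,q[1])),col,1)
    for a,b in (((-.14,-.23),(-.14,.23)),((-.14,.23),(.14,.23)),((.14,.23),(.14,-.23)),((.14,-.23),(-.14,-.23))): line([*a,.118],[*b,.118],(0,255,0))
    line([-.132,-.130,.164],[-.132,-.04,.164],(255,0,255)); line([-.105,-.162,.159],[-.105,-.018,.159],(255,255,0))
    line([-.105,-.143,.204],[-.105,-.117,.204],(255,255,255))
    cv2.imwrite(f"pics/ov_{n}.png",c)
E
```

```text
top 48 [307.52083333 234.45833333] 304 312 232 237
yel 79 276 318 245 248 296.5189873417722 246.43037974683546
side 65 [238.18461538 223.98461538] 234 242 219 229
yel 150 218 234 211 251 226.34 231.41333333333333
knob [ 0.54209966 -0.16476114  0.20861091] [-0.0015751   0.01851481  0.01749232 -0.00461272]
knob z fixed [ 0.54255628 -0.16398684] [-0.3849715   0.00355618  0.11371126  0.43114159]
```

View pics/ov_top.png

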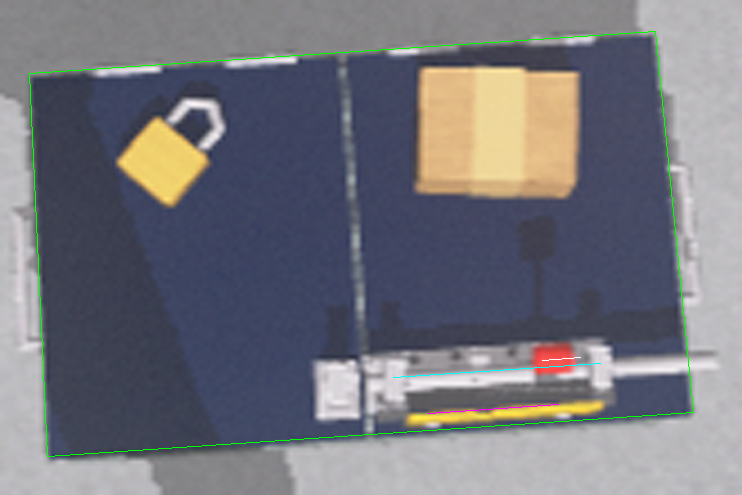

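View pics/ov_side.png

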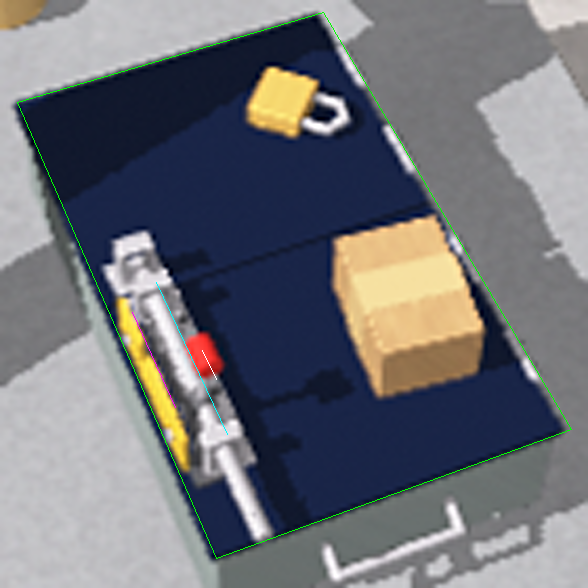

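The lid overlay fits in both views. The knob triangulates to about (0.5425, −0.1645, 0.204). The plate seems to dip at roughly 57–62 mm of travel. I'll approach from above and grip the roller's flat ends lightly.

```bash
python3 - <<'E'
from plant import robot
from h import *
yaw=.0633
for y in (np.pi/2+yaw,-np.pi/2+yaw):
    print(y,robot.inverse_kinematics([.5425,-.1645,.30],[np.pi,0,y]),robot.inverse_kinematics([.48,-.10,.135],[np.pi,0,y]))
y=np.pi/2+yaw
robot.goto([.5425,-.1645,.30],[np.pi,0,y])
robot.grip(0.6,20)
robot.move_straight([.5425,-.1645,.193],vel=.12,contact_N=8)
s=robot.sense(); print(s["t"],s["tcp_pos"],s["wrist_force"],s["opening"],s["joint_pos"])
f=robot.grab_frame("side"); cv2.imwrite("pics/s1.png",cv2.resize(f["image"][170:290,180:300,::-1],None,fx=4.5,fy=4.5,interpolation=2))
f=robot.grab_frame("top"); cv2.imwrite("pics/t1.png",cv2.resize(f["image"][190:290,230:350,::-1],None,fx=4.5,fy=4.5,interpolation=2))
E
```

```text
1.6340963267948965 [-0.49709281  0.29678717  0.91932413  1.71447113 -0.24732136  1.25305357
  2.11337257] [-0.4021616   0.29219156  0.6294327   2.07348874 -0.22916318  0.84275382
  1.99488503]
-1.5074963267948966 [-0.57609592  0.33301591  1.04407818  1.71754553 -0.30082294  1.26531415
 -0.97136998] [-0.68668976  0.39688856  1.02408128  2.08522927 -0.43856563  0.89085758
 -0.91991392]
4.6917 [ 0.54304767 -0.16485452  0.19374329] [-0.03611437 -0.00688055 -0.65251443] 0.599967174868962 [-0.43272524  0.40128723  0.86207022  1.85205903 -0.34994848  1.04603082
  2.20261647]
```

View pics/s1.png

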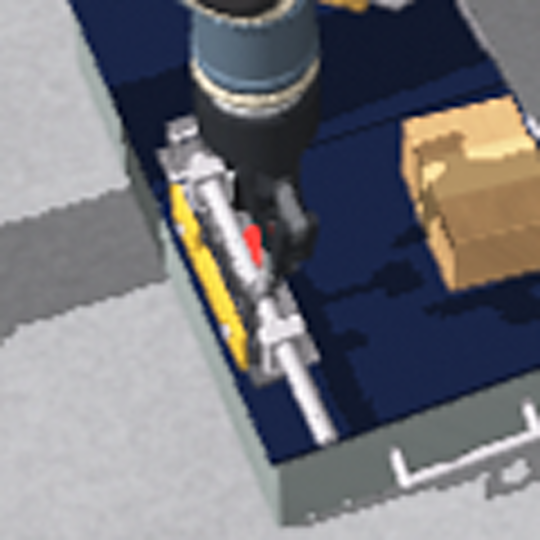

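View pics/t1.png

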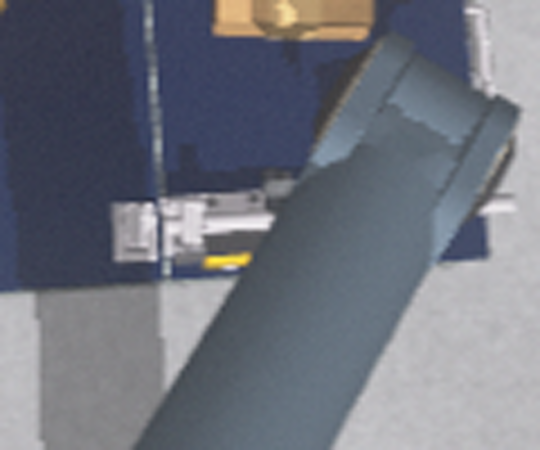

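The side view shows the red roller at about (253,243) between the two open fingers, with nothing else touched. Now I'll grip it and slide the bolt with the handle upright.

```bash
cat >> h.py <<'E'
YAW=.0633
ey=np.array([-np.sin(YAW),np.cos(YAW),0]); ex=np.array([np.cos(YAW),np.sin(YAW),0])
def chF(s): w=np.array(s["wrist_force"]); return np.round([w@ex,w@ey,w[2]],1)
E
python3 - <<'E'
from plant import robot
from h import *
robot.grip(0.0,20)
s=robot.sense(); print(s["t"],s["tcp_pos"],chF(s),s["opening"])
p0=np.array([.5425,-.1645,.193])
if .25<s["opening"]<.37:
    for d in (.01,.048):
        r=robot.move_straight(p0+d*ey,vel=.05,contact_N=15); s=robot.sense(); print(r,s["t"],s["tcp_pos"],(s["tcp_pos"]-p0)@ey,chF(s),s["opening"])
        if r: break
f=robot.grab_frame("side"); cv2.imwrite("pics/s2.png",cv2.resize(f["image"][170:290,180:300,::-1],None,fx=4.5,fy=4.5,interpolation=2))
E
```

```text
5.2167 [ 0.54294136 -0.16433132  0.19356025] [-0.8  2.   4.2] 0.258719987329248
False 5.5667 [ 0.54237286 -0.1545458   0.19350628] 0.00994230196907415 [ 0.4 -1.4  4.8] 0.2569954051417369
False 6.475 [ 0.5397883  -0.1156526   0.19339021] 0.048921109002086904 [ 0.8 -1.5  6.3] 0.258316103601769
```

View pics/s2.png

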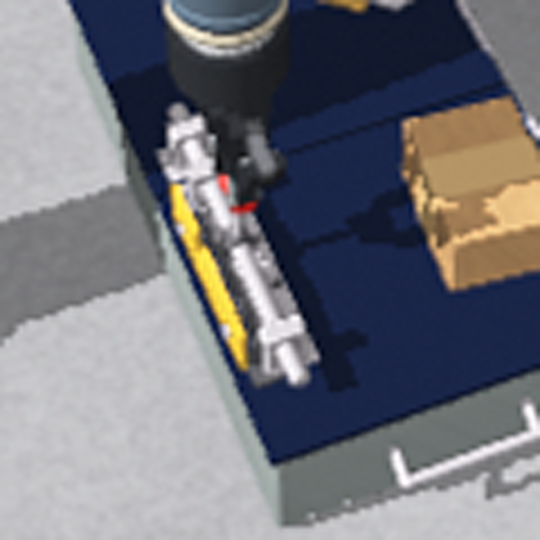

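The bolt slid across: its tail, at (290,365), is now shorter, and the handle stands at about 50 mm of travel. Now I'll lean the handle along its arc, gently.

```bash
cat >> h.py <<'E'
P0=np.array([.5425,-.1645,.193]); L=.058
def pose(d,th,dz=0): return P0+d*ey-L*np.sin(th)*ex+np.array([0,0,L*(np.cos(th)-1)+dz])
def est(s):
    v=np.array(s["tcp_pos"])-P0; return np.round([v@ey*1e3, np.arctan2(-(v@ex),v[2]+L), np.hypot(v@ex,v[2]+L)*1e3],3)
E
python3 - <<'E'
from plant import robot
from h import *
d=.048
for th in np.arange(.12,.77,.12):
    r=robot.move_straight(pose(d,th),vel=.05,contact_N=10); s=robot.sense(); print(r,round(th,2),s["t"],est(s),chF(s))
    if r: break
E
```

```text
False 0.12 6.8167 [48.89   0.115 58.621] [-0.2 -2.3  8.5]
False 0.24 7.1083 [48.855  0.245 58.627] [-2.2 -2.1 10.1]
False 0.36 7.4 [48.877  0.382 58.416] [-1.9 -2.3  7.6]
False 0.48 7.6917 [49.524  0.503 57.624] [-0.1  0.8 -0.6]
False 0.6 7.9833 [48.292  0.611 57.984] [0.5 0.1 0.1]
False 0.72 8.275 [48.036  0.728 58.098] [ 0.5 -0.6 -0.3]
```

```bash
python3 - <<'E'
from plant import robot
from h import *
s=robot.sense(); print(s["opening"],est(s))
f=robot.grab_frame("side"); cv2.imwrite("pics/s3.png",cv2.resize(f["image"][170:270,180:280,::-1],None,fx=5.5,fy=5.5,interpolation=2))
E
```

```text
-0.00030054043403951507 [48.036  0.728 58.098]
```

View pics/s3.png

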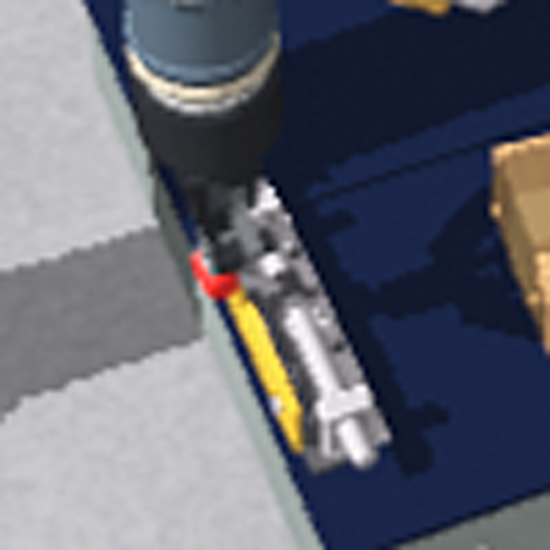

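The fingers shut and the knob slipped out of the grip. The handle now leans forward, with the knob at about crop (213,275), near the plate edge. I'll lift off and look.

```bash
python3 - <<'E'
from plant import robot
from h import *
s=robot.sense(); p=np.array(s["tcp_pos"])
print(robot.move_straight(p+[0,0,.09]+.03*ex,vel=.15,contact_N=10))
s=robot.sense(); print(s["t"],chF(s),s["opening"],s["tcp_pos"])
robot.move_straight(np.array([.56,.12,.30]),vel=.3)
robot.sleep(.1)
for n in("side","top"):
    f=robot.grab_frame(n); np.savez(n+"4.npz",**f)
    h=cv2.cvtColor(f["image"],cv2.COLOR_RGB2HSV); m=((h[...,0]<8)|(h[...,0]>172))&(h[...,1]>140)&(h[...,2]>80)
    P=cloud(f); m&=(P[...,2]>.1)&(P[...,0]>.4)&(P[...,0]<.65)&(abs(P[...,1])<.25)
    v,u=np.nonzero(m); print(n,len(u),u.mean(),v.mean(),P[m].mean(0) if len(u) else 0)
    a=f["image"][170:270,180:280,::-1] if n=="side" else f["image"][200:270,240:350,::-1]
    cv2.imwrite(f"pics/{n}4.png",cv2.resize(a,None,fx=5.5,fy=5.5,interpolation=2))
print(robot.sense()["t"])
E
```

```text
False
9.1083 [ 0.1  0.1 -0.6] 0.00336623324794205 [ 0.53031322 -0.1170126   0.26766896]
side 53 218.66037735849056 219.0 [ 0.49484844 -0.11730845  0.19081971]
top 47 291.5531914893617 250.31914893617022 [ 0.49553844 -0.11658565  0.1951157 ]
10.2583
```

View pics/side4.png

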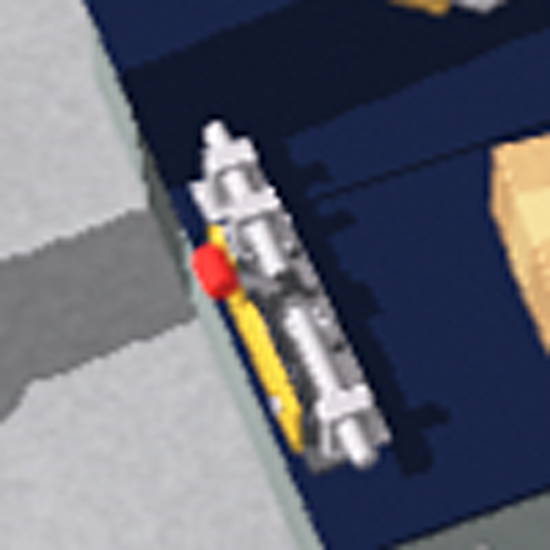

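View pics/top4.png

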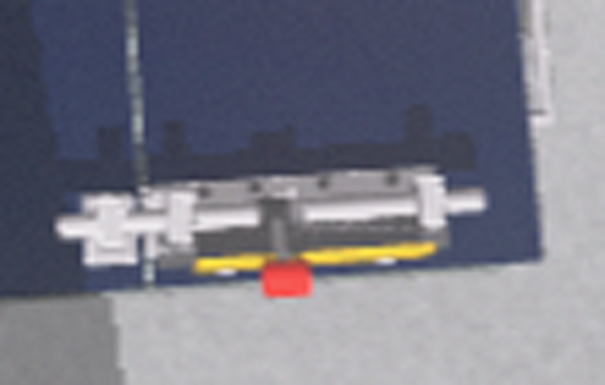

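The handle now rests on the plate edge at about 0.86 rad. The knob is at top crop (287,280), and the tip is through the keeper at about 52 mm of travel. I'll triangulate the knob and regrip it more firmly.

```bash
python3 - <<'E'
from plant import robot
from h import *
from scipy.optimize import least_squares
F={n:dict(np.load(n+"4.npz")) for n in("top","side")}; o={"top":(291.55,250.32),"side":(218.66,219.0)}
r=least_squares(lambda X:np.r_[proj(F["top"],X)[0]-o["top"],proj(F["side"],X)[0]-o["side"]],[.5,-.117,.19]); print(r.x,r.fun)
v=r.x-P0; print("d",v@ey,"x",v@ex, "expected", pose(.048,.86))
k=pose(0,.86); k=k+((r.x-P0)@ey)*ey; k[2]=.184-.008
print(k)
robot.grip(.6,60)
o=[np.pi,0,np.pi/2+YAW]
robot.move_straight(k+[0,0,.08],vel=.25)
print(robot.move_straight(k,vel=.12,contact_N=8))
s=robot.sense(); print(s["t"],est(s),chF(s),s["opening"])
for g in (.34,.28,0):
    robot.grip(g,60); s=robot.sense(); print(g,s["t"],chF(s),s["opening"],est(s))
f=robot.grab_frame("side"); cv2.imwrite("pics/s5.png",cv2.resize(f["image"][170:270,180:280,::-1],None,fx=5.5,fy=5.5,interpolation=2))
E
```

```text
[ 0.49543396 -0.11689441  0.1901657 ] [-0.01171639  0.16383059  0.15784487 -0.03985651]
d 0.0504875336845013 x -0.04396035512536503 expected [ 0.49559679 -0.11937662  0.17284137]
[ 0.49543944 -0.11689407  0.176     ]
False
12.7667 [50.347  0.807 60.047] [-0.1 -0.5 -0.8] 0.6011710850655669
0.34 13.1083 [ 0.5 -0.4  0. ] 0.3391865522338723 [50.489  0.813 60.197]
0.28 13.3333 [-1.1  0.6  1.9] 0.286285032871212 [50.753  0.82  60.184]
0 13.6917 [ 0.6 -0.8 -0. ] -0.00010363012425744322 [50.289  0.82  60.087]
```

View pics/s5.png

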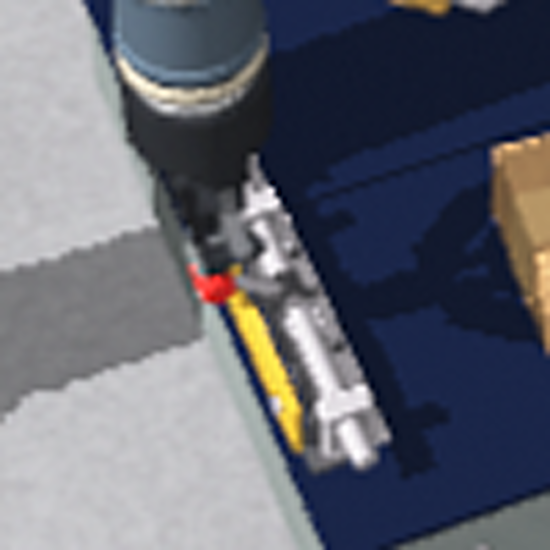

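The grip squeezed out again: it closed fully, and red is visible at (213,287). In the earlier pictures red showed on both sides of a finger along y, so I suspect the jaws were closing across the roller. I'll check the jaw direction.

```bash
python3 - <<'E'
from plant import robot
from h import *
s=robot.sense(); p=np.array(s["tcp_pos"]); print(s["tcp_rot"])
print(robot.move_straight(p+[0,0,.10],vel=.25,contact_N=10))
robot.grip(1.0,60)
s=robot.sense(); print(s["t"],s["tcp_pos"],s["tcp_rot"])
f=robot.grab_frame("side"); 
P=cloud(f); t=np.array(s["tcp_pos"])
m=(f["range_z"]>0)&(np.linalg.norm((P-t)[...,:2],axis=-1)<.07)&(P[...,2]>t[2]-.03)&(P[...,2]<t[2]+.02)
Q=P[m]; print(len(Q)); print(np.round((Q-t)[::4]*1e3).astype(int).tolist())
u=proj(f,t)[0]; print(u)
a=f["image"][int(u[1])-40:int(u[1])+70,int(u[0])-60:int(u[0])+60,::-1]
cv2.imwrite("pics/s6.png",cv2.resize(a,None,fx=5,fy=5,interpolation=2))
h=cv2.cvtColor(f["image"],cv2.COLOR_RGB2HSV); m=((h[...,0]<8)|(h[...,0]>172))&(h[...,1]>140)&(h[...,2]>80)
m&=(P[...,2]>.1)&(P[...,0]>.4)&(P[...,0]<.65)&(abs(P[...,1])<.25)
v,uu=np.nonzero(m); print(len(uu),uu.mean(),v.mean(),P[m].mean(0))
E
```

```text
[3.14147414e+00 2.16021670e-04 1.63405716e+00]
False
15.075 [ 0.49550067 -0.1170087   0.27600194] [ 3.14151890e+00 -3.15583331e-05  1.63410556e+00]
0
[]
[217.18523124 202.01010407]
52 218.15384615384616 219.57692307692307 [ 0.49289101 -0.11847843  0.19030252]
```

View pics/s6.png

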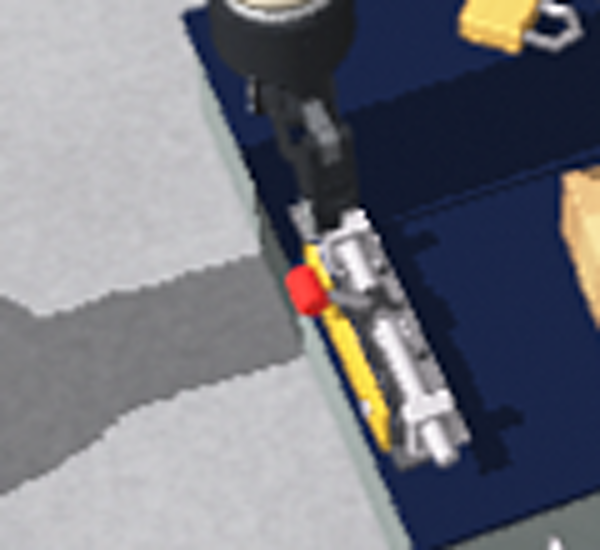

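```bash
python3 - <<'E'
from plant import robot
from h import *
s=robot.sense(); t=np.array(s["tcp_pos"])
f=robot.grab_frame("side"); np.savez("side7.npz",**f)
u0,v0=157,130
a=cv2.resize(f["image"][v0:v0+100,u0:u0+120,::-1],None,fx=6,fy=6,interpolation=2)
for dy in(-.057,-.0425,0,.0425,.057):
  for dz in (.002,.03):
    q=((proj(f,t+dy*ey+[0,0,dz])[0]-[u0,v0]+.5)*6).round().astype(int); cv2.circle(a,tuple(map(int,q)),3,(0,255,0) if dz<.01 else (255,255,0),-1)
for x in (pose(.0505,.86)+[0,0,.011],):
    q=((proj(f,x)[0]-[u0,v0]+.5)*6).round().astype(int); cv2.circle(a,tuple(map(int,q)),3,(255,0,0),-1)
cv2.imwrite("pics/s7.png",a)
P=cloud(f)
print(np.round(f["range_z"][150:215:5,200:240:5],2))
print((f["R"]@t+f["t"])[2])
E
```

```text
[[1.11 1.1  1.1  1.1  1.11 1.13 1.81 1.82]
 [1.12 1.11 1.11 1.11 1.12 1.13 1.64 1.63]
 [1.16 1.12 1.12 1.13 1.13 1.16 1.63 1.62]
 [1.16 1.14 1.14 1.14 1.14 1.16 1.61 1.61]
 [1.18 1.16 1.15 1.15 1.16 1.17 1.6  1.6 ]
 [1.58 1.17 1.17 1.16 1.17 1.58 1.58 1.58]
 [1.56 1.56 1.2  1.18 1.19 1.57 1.57 1.57]
 [1.64 1.56 1.55 1.19 1.18 1.55 1.56 1.56]
 [1.68 1.54 1.54 1.21 1.17 1.17 1.54 1.53]
 [1.68 1.6  1.53 1.53 1.18 1.18 1.53 1.52]
 [1.66 1.63 1.52 1.51 1.19 1.21 1.52 0.  ]
 [1.65 1.65 1.55 1.5  1.2  1.24 1.5  1.51]
 [1.63 1.64 1.59 1.49 1.49 1.45 1.46 1.49]]
1.3145441252397085
```

View pics/s7.png

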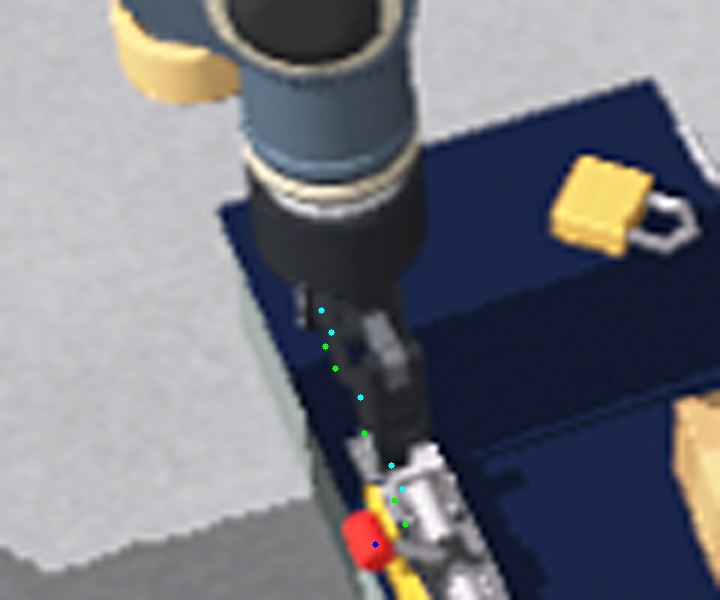

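```bash
python3 - <<'E'
from plant import robot
from h import *
t=np.array(robot.sense()["tcp_pos"]); f=dict(np.load("side7.npz")); P=cloud(f); print(t)
for v in range(176,212,3):
    print(v,[(u,np.round((P[v,u]-t)*1e3).astype(int).tolist()) for u in range(205,230,3) if 0<f["range_z"][v,u]<1.35])
E
```

```text
[ 0.49550406 -0.11702059  0.27602585]
176 [(205, [-29, -20, 150]), (208, [-23, -30, 159]), (211, [-16, -32, 159]), (214, [-9, -35, 159]), (217, [-2, -38, 160]), (220, [6, -37, 156]), (223, [19, -15, 127])]
179 [(208, [-11, 42, 60]), (211, [-13, -15, 126]), (214, [-9, -34, 147]), (217, [-2, -37, 147]), (220, [6, -37, 145]), (223, [17, -22, 122])]
182 [(208, [-12, 42, 46]), (211, [-16, -22, 123]), (214, [-10, -33, 134]), (217, [-3, -38, 137]), (220, [4, -40, 136]), (223, [16, -24, 113])]
185 [(211, [-16, -21, 109]), (214, [-9, -26, 112]), (217, [-4, -40, 126]), (220, [2, -48, 134]), (223, [14, -31, 109])]
188 [(214, [-11, -30, 106]), (220, [-1, -61, 138]), (223, [6, -61, 136]), (226, [14, -63, 135])]
191 [(214, [-13, -37, 101]), (217, [-9, -55, 122]), (220, [-4, -68, 136]), (223, [5, -66, 129]), (226, [12, -66, 127])]
194 [(217, [-7, -44, 95]), (220, [-4, -68, 124]), (223, [3, -70, 122]), (226, [11, -69, 118])]
197 [(217, [-9, -49, 88]), (220, [-5, -70, 113]), (223, [2, -71, 112]), (226, [11, -69, 106])]
200 [(217, [-11, -54, 83]), (220, [-7, -72, 103]), (223, [3, -66, 92]), (226, [10, -68, 91])]
203 [(220, [-8, -74, 93]), (223, [1, -71, 86]), (226, [8, -75, 88])]
206 [(220, [-4, -54, 53]), (223, [4, -54, 50])]
209 []
```

By image and by range, the open fingertips sit some 25–30 mm higher than the stated geometry. The near tip is at (400,465) where I expected (394,500). That explains the grip catching only the knob's top edge. A grasp 24 mm deeper is clear of the chest under either geometry, so I'll descend with contact detection and grip again.

```bash
python3 - <<'E'
from plant import robot
from h import *
k=pose(.0505,.86); k[2]=.152
robot.grip(.6,40)
robot.move_straight([k[0],k[1],.19],vel=.25)
print(robot.move_straight(k,vel=.1,contact_N=6))
s=robot.sense(); print(s["t"],s["tcp_pos"],chF(s),s["opening"])
for g in (.34,.0):
    robot.grip(g,40); s=robot.sense(); print(g,s["t"],chF(s),s["opening"])
f=robot.grab_frame("side"); cv2.imwrite("pics/s8.png",cv2.resize(f["image"][170:270,180:280,::-1],None,fx=5.5,fy=5.5,interpolation=2))
E
```

```text
False
16.6333 [ 0.49597221 -0.11714442  0.15263606] [0.9 0.3 0.7] 0.602451728454402
0.34 16.975 [-0.1  0.5  0.4] 0.34529956212912594
0.0 17.1917 [-2.1  0.4  1.5] 0.2950632368146361
```

View pics/s8.png

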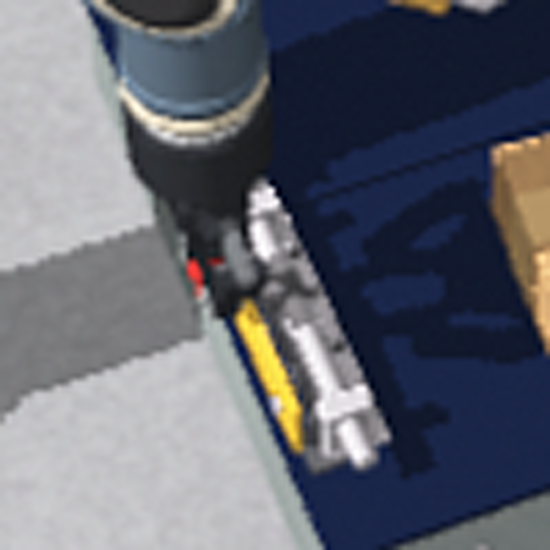

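The grip now holds the roller fully, at opening 0.295 (about 26 mm). I'll locate the dip on the plate in the first pictures to choose where the search starts.

```bash
python3 - <<'E'
from h import *
T=chestT([.640,-.034,.0633]); kn=np.array([.5424,-.1645])
for n,crop in (("top",(250,236,300-0,256)),("side",(210,200,245,260))):
    f=dict(np.load(n+"0.npz")); u0,v0,u1,v1=crop; k=10
    if n=="top": u1=325
    c=cv2.resize(f["image"][v0:v1,u0:u1,::-1],None,fx=k,fy=k,interpolation=2)
    for q in range(30,81,5):
        a=(proj(f,T([-.132,-.130+q/1e3,.164]))[0]+.5-[u0,v0])*k; cv2.circle(c,tuple(int(x) for x in a),2,(255,0,255),-1)
        if q%10==0: cv2.putText(c,str(q),(int(a[0])+(8 if n=="side" else -8),int(a[1])+(0 if n=="side" else -12)),0,.4,(255,255,255),1)
    cv2.imwrite(f"pics/n_{n}.png",c)
E
```

```text
(no output)
```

View pics/n_top.png

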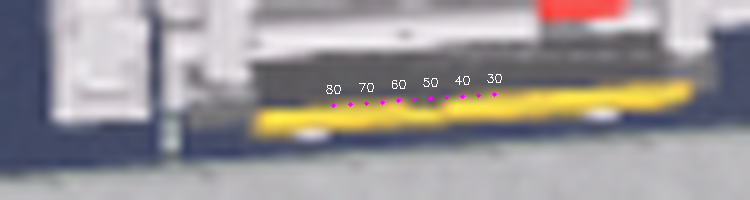

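View pics/n_side.png

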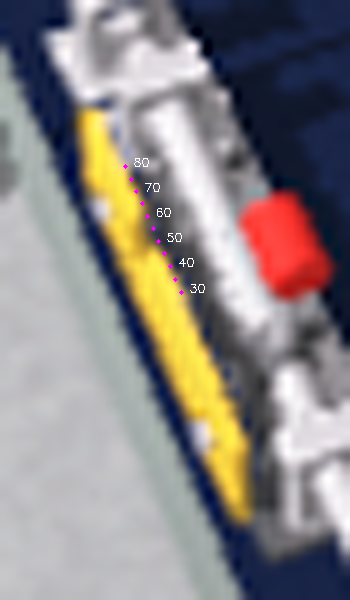

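Both views show the dip near 48 mm on the drawn scale, a little to the −y side of where the handle rests. I'll feel in 1.5 mm steps: unload, slide, then probe lightly.

```bash
cat > probe.py <<'E'
from plant import robot
from h import *
DZ=-.0208
def run(ds):
    for d in ds:
        robot.move_straight(pose(d,.80,DZ),vel=.05,contact_N=14)
        s0=robot.sense()
        r=robot.move_straight(pose(d,1.0,DZ),vel=.04,contact_N=5)
        s=robot.sense(); print(round(d*1e3,1),r,round(s["t"],2),est({"tcp_pos":np.array(s["tcp_pos"])-[0,0,DZ]}),chF(s0),chF(s),round(s["opening"],3),flush=True)
        if s["opening"]<.27: print("slip"); return
        if not r: print("IN"); return
E
python3 - <<'E'
from probe import *
run(np.arange(.050,.0435,-.0015))
E
```

```text
50.0 True 17.71 [50.596  0.879 58.316] [-2.   3.3  2.6] [ 0.5 -0.9 -1.7] 0.294
48.5 False 18.41 [48.663  1.009 58.414] [-2.8  2.9  3.1] [-4.7  2.   1.9] 0.296
IN
```

At 50.0 mm it was blocked at 0.88 rad. At 48.5 mm it went through past 1.0 with under 5 N, so it has found the notch. I'll centre it slightly and lower it along the arc.

```bash
python3 - <<'E'
from probe import *
d=.0477
for th in [1.0,1.1,1.2,1.3,1.4,1.5,1.54]:
    r=robot.move_straight(pose(d,th,DZ),vel=.04,contact_N=8)
    s=robot.sense(); print(th,r,round(s["t"],2),est({"tcp_pos":np.array(s["tcp_pos"])-[0,0,DZ]}),chF(s),round(s["opening"],3),flush=True)
    if r: break
f=robot.grab_frame("side"); cv2.imwrite("pics/s9.png",cv2.resize(f["image"][170:270,180:280,::-1],None,fx=5.5,fy=5.5,interpolation=2))
E
```

```text
1.0 False 18.66 [48.006  1.007 58.414] [-4.7  2.6  2.4] 0.296
1.1 False 18.95 [47.845  1.108 58.521] [-4.5  2.5  1.9] 0.296
1.2 False 19.24 [47.767  1.207 58.604] [-5.6  1.6  0.5] 0.292
1.3 False 19.53 [47.698  1.306 58.682] [-5.   1.9  0.5] 0.295
1.4 False 19.82 [47.695  1.406 58.771] [-6.   1.2  0.1] 0.297
1.5 False 20.12 [47.723  1.505 58.837] [-5.1  2.6  0.7] 0.293
1.54 False 20.37 [47.705  1.545 58.915] [-5.6  1.1 -1.5] 0.298
```

View pics/s9.png

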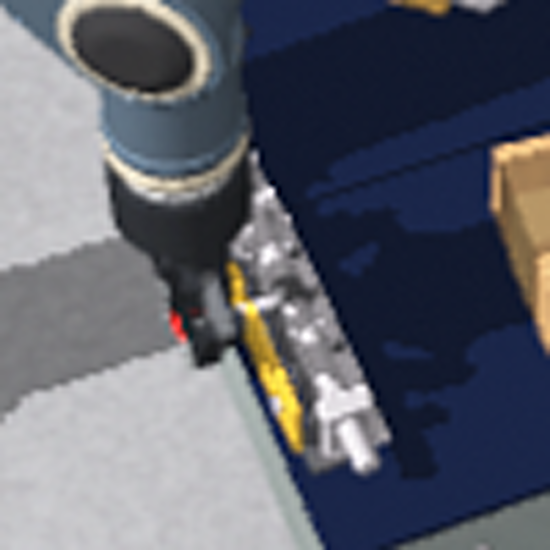

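The handle rod at (262,302) now lies down in the notch. I'll nudge it to its stop lightly, release, retreat upward and look.

```bash
python3 - <<'E'
from probe import *
r=robot.move_straight(pose(.0477,1.54,DZ-.004),vel=.03,contact_N=6)
s=robot.sense(); print(r,s["t"],est({"tcp_pos":np.array(s["tcp_pos"])-[0,0,DZ]}),chF(s),s["opening"])
robot.grip(.6); p=np.array(robot.sense()["tcp_pos"])
print(robot.move_straight(p+[0,0,.13],vel=.12,contact_N=8)); s=robot.sense(); print(s["t"],chF(s))
robot.move_straight(np.array([.52,.15,.30]),vel=.3)
robot.sleep(.3)
for n in("side","top"):
    f=robot.grab_frame(n); np.savez(n+"9.npz",**f)
    a=f["image"][180:270,180:330,::-1] if n=="side" else f["image"][150:270,180:350,::-1]
    cv2.imwrite(f"pics/{n}9.png",cv2.resize(a,None,fx=4.5,fy=4.5,interpolation=2))
    h=cv2.cvtColor(f["image"],cv2.COLOR_RGB2HSV); m=((h[...,0]<8)|(h[...,0]>172))&(h[...,1]>140)&(h[...,2]>80)
    P=cloud(f); m&=(P[...,2]>.05)&(P[...,0]>.4)&(P[...,0]<.65)&(abs(P[...,1])<.25)
    v,u=np.nonzero(m); print(n,len(u),u.mean(),v.mean(),P[m].mean(0), proj(f,pose(.0477,1.54)+[0,0,.011]))
print(robot.sense()["t"])
E
```

```text
True 20.625 [47.313  1.569 58.95 ] [-5.1  2.5 17.1] 0.29754764479720824
False
22.225 [-0.  -0.4  0.5]
side 51 214.6078431372549 228.76470588235293 [ 0.47793259 -0.12424032  0.15555647] [[215.59774054 228.88062029]]
top 40 292.6 256.85 [ 0.4783801  -0.12234146  0.15609578] [[291.81473287 255.98799786]]
23.7083
```

View pics/side9.png

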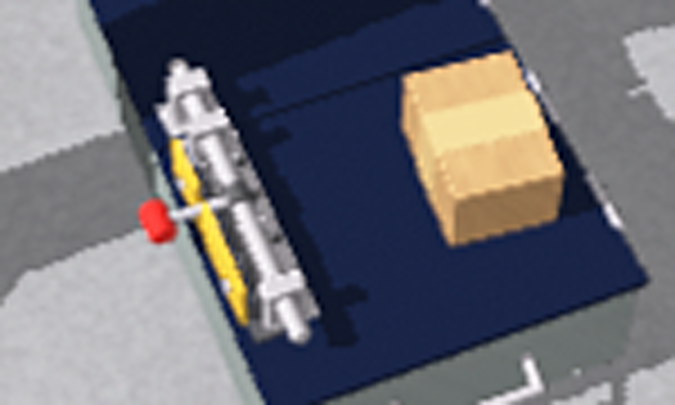

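View pics/top9.png

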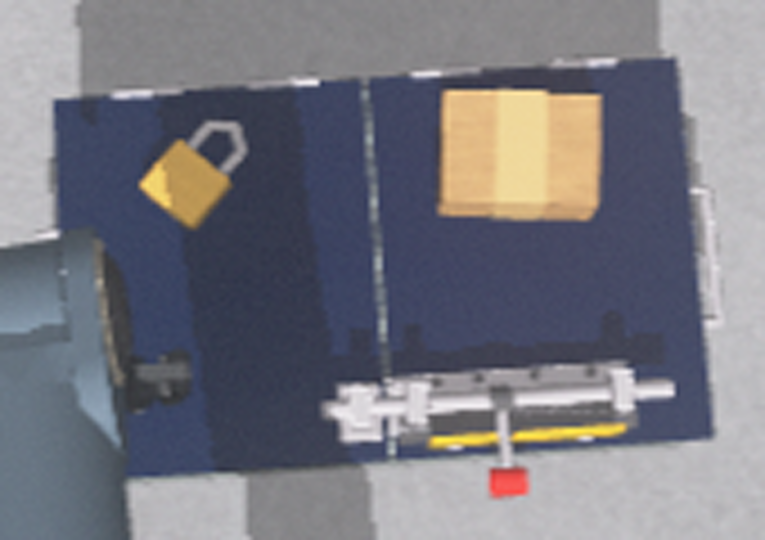

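Both views show the handle level through the notch, with the knob at (157,221) in the side view and (508,483) in the top view. The bolt tip is through the keeper, the padlock and carton are where they were, and the gripper is clear. Handing in.

```bash
python3 - <<'E'
from plant import robot
robot.close_job(); print(robot.sense()["t"])
E
```

```text
the job is handed in; nothing more can be done
the job is handed in; nothing more can be done
```

The chest is locked and the job is handed in, at about 24 s of the 58 s allowed. The bolt was slid through the keeper first, with the handle upright. I then felt for the notch: the handle was blocked at the first probe and dropped in 1.5 mm further back. I turned it down to its stop, let go and moved clear.

**Last checks**
- **Knob position:** In both camera views the knob sits within about 1 pixel of the predicted fully-down position.
- **Handle and bolt:** The handle lies level in the notch and the bolt tip is through the keeper.
- **Other objects:** The padlock and carton are where they were. I did not recheck the tape roll or blue bin at the end, but the arm never worked near them.
- **Contact:** The wrist force was about zero once the gripper was clear.

**What went wrong or disagreed**
- **Two failed grips:** The first two grips on the knob slipped off its top edge, because the fingertips looked 25–30 mm higher in the camera than the stated tool geometry. I gripped 24 mm deeper and that held. During the first slip the handle was pushed forward until it rested on the yellow plate. I saw under 11 N at the wrist around then.
- **Force at the stop:** The final nudge read 17 N, though I had asked for 6 N. That is close to the roughly 20 N that counts as forcing. I took it to be the handle's end stop and not the yellow plate, but I can't confirm which.

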